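# Zero the counter scale with the stylus

## Robot

A 6-joint arm with a two-finger parallel gripper is mounted at the origin on the work surface. World frame = base frame: x ahead of the robot, y to its left, z up, the work surface at z = 0. Lengths are in m, angles in rad, forces in N, time in s.
With the tool pointing down it reaches from about 0.25 to 0.775 m from the base axis. Payload 4 kg.
Tool frame: the origin (TCP) lies between the finger pads; the fingertips stand 11 mm ahead of it and the grasp point (between the pads) lies 8 mm behind it (robot.tip_extent is the z of the fingertips in the tool frame, in m); z points along the fingers, y is the line along which they close (so a half turn about z gives the same grasp; the last joint's range is limited). The gripper opens to 94 mm and grips with 3 to 60 N. Pads are 16 mm wide; open, the fingers measure 119 mm over their backs; the gripper's body (75 mm by 177 mm) begins 78 mm behind the grasp point.
Start: joints at [-1.447, 0.087, 1.371, -0, 1.684, -0.103], TCP at [0.124, -0.536, 0.217] pointing down, gripper open.
Joint ranges: [-3.1, 3.1], [-0.76, 2.03], [0.27, 2.55], [-1.08, 4.22], [0.17, 2.65], [-2.57, 2.57]. Speed limits (rad/s): [2.79, 2.79, 3.14, 3.14, 3.14, 3.14].

## Interface

Orientations are given as [roll, pitch, yaw] about the fixed x, y, z axes, in that order (R = Rz(yaw) Ry(pitch) Rx(roll)).
In Python, from bench import robot, imaging gives the robot as it stands.
- The arm moves only by the shell command python3 -m pendant 'ROWS'. ROWS is JSON, a list of rows, each a list of 7 numbers: the shift along the world's x, y, z in cm, then the turn, a rotation vector about the world's x, y, z in degrees, then the opening, from 0 (shut) to 1 (fully open). In form: [[dx, dy, dz, ax, ay, az, jaw], ...]. A call has 1 to 8 rows; each row shifts and turns the commanded pose from where the row before left it; what a row does not reach is not made up. A row lasts 1/10 s, in which the tool goes at most 50 mm and 8.59 degrees, less where a joint would pass 70% of its speed; a pose out of reach is approached as far as the arm can. A call is refused whole if a number of a shift passes 5 or a number of a turn 8.59, either way. A call with a gripper value outside its range is refused whole. The fingers move at their own pace and stop on an object; the grip force is fixed at half the most. Time passes only in rows, so rows that do not move let the fingers close. It gives the time, the measured TCP pose, the force, the opening and the grip force at its end, in the units of the state.
- robot.get_obs(): the state, without advancing time (a new reading comes with each control period).
- imaging.snapshot(name): name is "scene" or "top" or "wrist"; returns the picture (400x640x3 uint8, red, green, blue); there is no depth.
- imaging.camera_params(name): a dict with "camera_matrix" (3x3 intrinsics, pixels), "R" (3x3) and "t" (3): a world point X has camera coordinates R X + t. Camera axes: x right, y down, z forward; pixel columns grow to the right and rows downward; lengths in m; the calibration is good to about 2 mm. A picture is of the moment at which its call begins: read the wrist's pose just before it. camera_params takes no time and is no camera call; for the wrist camera it gives the pose at the moment of the call.
- robot.close_job(): hands the job in; it is judged then, once.
The state is a dict: "time": time; "joint_positions": joint angles; "qvel": joint speeds; "joint_torque": joint torques, N m; "tool_pos": TCP position; "ee_rot": TCP orientation; "wrist_force": force on the tool from outside, world axes, zero at the start; "wrist_torque": the same for the moment, N m; "width": finger opening in m; "finger_force": force on a finger pad.
Only numpy, scipy, OpenCV 4.12 (cv2) and the standard library are available. Lean on these libraries where they do the work, as an engineer would, in place of code of your own. Each camera call takes 0.05 s, during which the arm holds its last target. There are 200 camera calls.

## Task

Zero the jewellery scale. Draw the plain round-nosed stylus out of the covered tool rest by its nose and lay it flat on the leather pad, let go, then take it again by its wooden handle and with its tip press the button at the bottom of the scale's round recess fully in for about half a second. Afterwards lay the stylus flat inside the open steel tray, and leave the button in the square recess and everything else on the counter alone.

Things in the scene. Friction and masses are not known exactly. Their poses are not given: they have to be found in the camera images.
- stylus: Stylus: square light-wood handle 90 x 16 x 16 mm (x -45 to 45) with a plain round flat-ended steel nose, 8 mm thick, 40 mm long (x -85 to -45), 50 g. Origin: centre of the handle's underside; -x points along the nose, z up; axis 8 mm above the underside. It starts in one of the tool rest's three channels, on its floor, only the nose sticking out.
- stylus_tip (a point): Centre of the flat end of the stylus nose.
- stylus_mid (a point): Middle of the stylus handle, on its axis (45 mm of handle either way along x, 8 mm to each flat).
- rest: Covered wooden tool rest, fixed: 90 mm deep (x -45 to 45, back wall to 53), 164 mm wide (y), 46 mm high; origin at the centre of its underside. Three channels along x at y -56, 0, 56 mm, 20 mm wide and high, floor 20 mm above the counter, under a 6 mm roof; open only to -x, where the tools' noses stick out 40 mm.
- burnisher: Another tool in the rest, same handle and axes as the stylus, but the 40 mm nose is a 6 mm rod ending in a 15 mm ball. Leave alone.
- scraper: Another tool in the rest, same handle and axes as the stylus, but the 40 mm nose is a flat blade 14.5 mm wide and 3 mm thick. Leave alone.
- pad: Dark leather pad, fixed, 170 (x) x 120 (y) x 5 mm high, origin at the centre of its underside.
- scale: Grey counter scale with a round steel pan, fixed: 150 mm wide (y), x -92 to 71 mm, 71 mm high; origin on the counter below it. Its sloped panel looks to +x and up, outward normal (0.766, 0, 0.643) in its frame. In it two recesses run in along the normal, a round one at y -32 mm and a square one at y +32 mm, each with a spring button at the bottom.
- zero_mouth (a point): Centre of the mouth of the round recess, in the panel's surface. The recess is 13.5 mm in diameter, slightly chamfered; the face of its white round button (10 mm in diameter) lies 20 mm below the mouth along the inward normal (-0.766, 0, -0.643) of the scale's frame (this point's frame is the scale's).
- zero_face (a point): Centre of the face of the button in the round recess; moves with it.
- zero (a joint): Travel of the button in the round recess: 0 out, 0.004 m fully in (about 4 N); springs back.
- units (a joint): Travel of the button in the square recess: 0 out, 0.004 m fully in. Leave alone.
- units_mouth (a point): Centre of the mouth of the square recess (13.5 mm wide).
- tray: Open steel tray, fixed, 190 (x) x 110 (y) x 16 mm high outside, walls and floor 4 mm thick. Origin at the centre of its underside.
- tray_floor (a point): Centre of the tray's inner floor, 4 mm above the counter.
- jar: Corked glass jar, 52 mm in diameter, 80 mm high, loose; origin under its centre. Bystander.
- post_a: Dark conical ring post with a gold band, 38 mm foot, 45 mm high, loose; origin under its centre. Bystander.
- post_b: The like of the other ring post. Bystander.
- bangle: Gold bangle lying flat, 68 mm in diameter, 8 mm high, loose; origin under its centre. Bystander.
- ringbox: Closed dark ring box, 55 x 55 x 42 mm, loose; origin under its centre. Bystander.
Mind the look-alikes: they are no part of the job. Several things look just like the pad: the one meant starts farthest to the robot's right. Leave any yellow look-alike of the scale alone.

How it is judged:
By the outcome, as a careful person would: the job done as asked, in the order asked, and still so for the second after the job is handed in, with the robot touching nothing.
It also fails if it takes over 72 s, if anything falls off the work surface, if the arm or the gripper's body presses on something with over 40 N, if the wrist force passes 120 N, or if a joint passes its speed limit or range.

## Working session

There is one attempt and no reset: what is moved stays moved. The work goes in short steps, Python scripts to look and compute and a shell command to move; the robot and the scene stay as the last step left them, time stands still between calls to the robot, and variables do not carry over. Pictures are saved under pics/ and viewed, at most 10 in all, crops included, and the job is handed in when it is done.

```bash
ls; mkdir -p pics; python3 - <<'E'
from bench import robot, imaging
import cv2,numpy as np
for n in("scene","top"):
    p=imaging.camera_params(n);print(n,p)
    cv2.imwrite(f"pics/{n}0.png",imaging.snapshot(n)[:,:,::-1])
o=robot.get_obs();print(o)
E
```

```text
pics
scene {'camera_matrix': array([[379.67121843,   0.        , 315.4007452 ],
       [  0.        , 379.67121843, 197.36587703],
       [  0.        ,   0.        ,   1.        ]]), 'R': array([[ 0.66103888,  0.75020932, -0.01461414],
       [ 0.50481906, -0.45905668, -0.73104355],
       [-0.55514441,  0.47587072, -0.68217428]]), 't': array([-0.33041878, -0.18991611,  1.51788112])}
top {'camera_matrix': array([[405.08240228,   0.        , 316.01541176],
       [  0.        , 405.08240228, 199.59130981],
       [  0.        ,   0.        ,   1.        ]]), 'R': array([[ 0.07370874, -0.99725828, -0.00655305],
       [-0.97241172, -0.07041095, -0.22239096],
       [ 0.22131982,  0.02276442, -0.97493555]]), 't': array([-0.00844005,  0.48293434,  1.02475476])}
{'time': 0.1, 'joint_positions': array([-1.44709400e+00,  8.78746934e-02,  1.37207052e+00,  1.25920265e-06,
        1.68362891e+00, -1.03096327e-01]), 'qvel': array([-0.00040153, -0.00099526, -0.00308185,  0.00139661, -0.00113448,
       -0.00022502]), 'joint_torque': array([ 2.64526447e-03, -3.41252303e+01, -3.03301263e+01,  7.19564455e-02,
        3.04519082e-02, -9.68078984e-05]), 'tool_pos': array([ 0.12361182, -0.53544367,  0.21544126]), 'ee_rot': array([-3.13962184e+00, -2.05164958e-04,  2.26798593e-01]), 'wrist_force': array([-1.64134635,  0.72021034, -0.12702601]), 'wrist_torque': array([-0.03513444, -0.04039219,  0.03033281]), 'finger_force': 0.0, 'width': 0.09415897517434932}
```

View pics/top0.png

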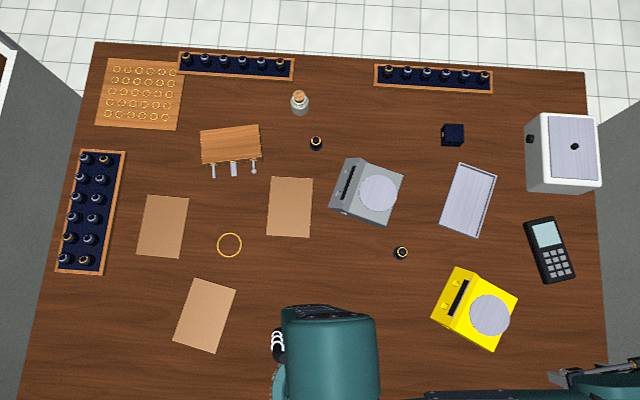

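View pics/scene0.png

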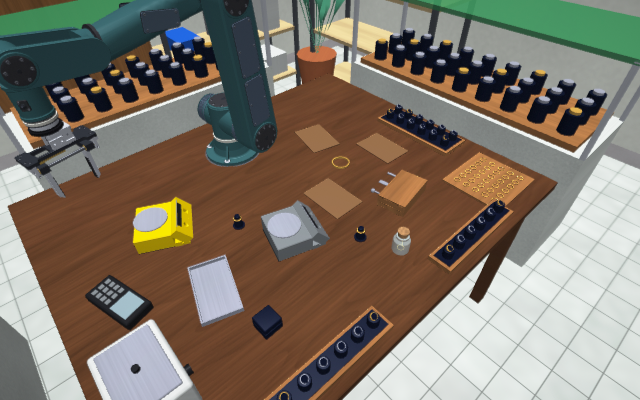

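Top view: grey scale at (367,192), yellow look-alike at (474,308), tray (468,200), rest (231,145) with noses at (213,170), (234,168), (254,166). There are three pad-like sheets: (162,226), (204,315) and (290,207), the last being the rightmost. Next come close crops of the noses and the first measurements.

```bash
cat > h.py <<'E'
import numpy as np,cv2
from bench import robot,imaging
def cam(n):
    p=imaging.camera_params(n);return p["camera_matrix"],p["R"],p["t"]
def ray(c,uv,z):
    K,R,t=c;d=R.T@np.linalg.inv(K)@[uv[0],uv[1],1];o=-R.T@t
    return o+d*(z-o[2])/d[2]
def proj(c,X):
    K,R,t=c;q=K@(R@np.asarray(X,float)+t);return q[:2]/q[2]
def tri(c1,u1,c2,u2):
    P=[c[0]@np.c_[c[1],c[2]] for c in(c1,c2)]
    X=cv2.triangulatePoints(P[0],P[1],np.float64(u1).reshape(2,1),np.float64(u2).reshape(2,1));return (X[:3]/X[3]).ravel()
E
python3 - <<'E'
from h import *
a=cv2.imread("pics/top0.png");b=cv2.imread("pics/scene0.png")
A=cv2.resize(a[115:190,190:270],None,fx=5,fy=5,interpolation=cv2.INTER_CUBIC)
B=cv2.resize(b[155:230,360:440],None,fx=5,fy=5,interpolation=cv2.INTER_CUBIC)
C=cv2.resize(a[150:235,320:410],(400,375),interpolation=cv2.INTER_CUBIC)
cv2.imwrite("pics/crop0.png",np.hstack([A,B]))
T=cam("top")
for n,uv,z in [("noseL",(214,178),.028),("noseM",(234,176),.028),("noseR",(254,171),.028),("pad",(290,207),.005),("tray",(468,200),.016),("restTL",(200,131),.046),("restTR",(260,125),.046),("restBR",(262,157),.046),("restBL",(203,163),.046)]:
    print(n,ray(T,uv,z).round(3))
hsv=cv2.cvtColor(a,cv2.COLOR_BGR2HSV)
for n,uv in [("pad",(290,207)),("tray",(468,200)),("scale",(350,175)),("rest",(231,140)),("nose",(214,172)),("table",(330,260))]: print(n,hsv[uv[1],uv[0]])
E
```

```text
noseL [0.529 0.314 0.028]
noseM [0.539 0.259 0.028]
noseR [0.557 0.205 0.028]
pad [0.467 0.099 0.005]
tray [ 0.52  -0.39   0.016]
restTL [0.657 0.365 0.046]
restTR [0.687 0.2   0.046]
restBR [0.593 0.184 0.046]
restBL [0.565 0.344 0.046]
pad [ 14 117 192]
tray [114  20 200]
scale [72 55 23]
rest [ 14 154 182]
nose [111  24 178]
table [ 13 160 115]
```

View pics/crop0.png

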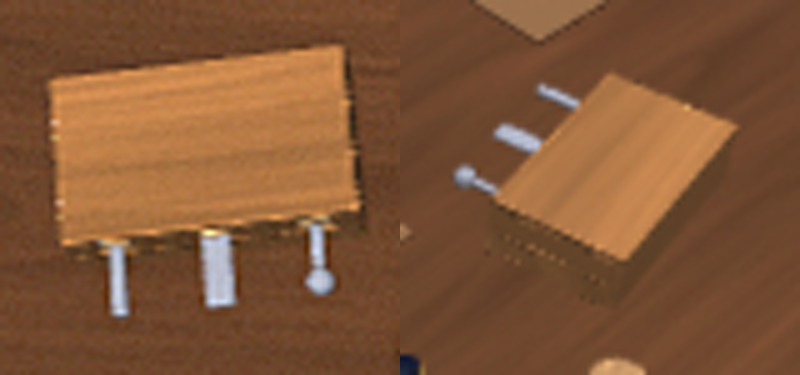

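The crop shows a plain rod on the left (top image 213,170), the blade in the middle (234,168) and the ball on the right (254,171). The stylus is therefore the left nose. I'll move to look at the scale from closer.

```bash
python3 -m pendant '[[2,4,1.5,0,0,0,1],[2,4,1.5,0,0,0,1],[2,4,1.5,0,0,0,1],[2,4,1.5,0,0,0,1],[2,4,1.5,0,0,0,1],[2,4,1.5,0,0,0,1],[2,4,1.5,0,0,0,1],[2,4,0,0,0,0,1]]'
python3 -m pendant '[[2,4,0,0,0,0,1],[2,4,0,0,0,0,1],[2,4,0,0,0,0,1],[2,4,0,0,0,0,1],[2,4,0,0,0,0,1],[0,0,0,0,0,0,1]]'; python3 - <<'E'
from h import *
c=cam("wrist");print(c, -c[1].T@c[2]);np.savez("pics/w1.npz",K=c[0],R=c[1],t=c[2])
cv2.imwrite("pics/w1.png",imaging.snapshot("wrist")[:,:,::-1])
E
```

```text
time: 0.9
tool_pos: [0.2844, -0.2147, 0.3235]
ee_rot: [3.138, -0.002, 0.226]
wrist_force: [0.4, -0.2, 0.2]
width: 0.0942
finger_force: 0.0
time: 1.5
tool_pos: [0.3845, -0.0114, 0.3206]
ee_rot: [-3.139, 0.001, 0.237]
wrist_force: [-0.6, -1.1, 0.8]
width: 0.0938
finger_force: 0.0
(array([[305.16414408,   0.        , 320.43403288],
       [  0.        , 305.16414408, 201.43952327],
       [  0.        ,   0.        ,   1.        ]]), array([[ 0.23388889, -0.97226229, -0.00142322],
       [-0.94486992, -0.22764388,  0.23537013],
       [-0.22916549, -0.0537057 , -0.97190477]]), array([-0.10045313,  0.31215505,  0.57852613])) [0.45101901 0.00446355 0.48865736]
```

View pics/w1.png

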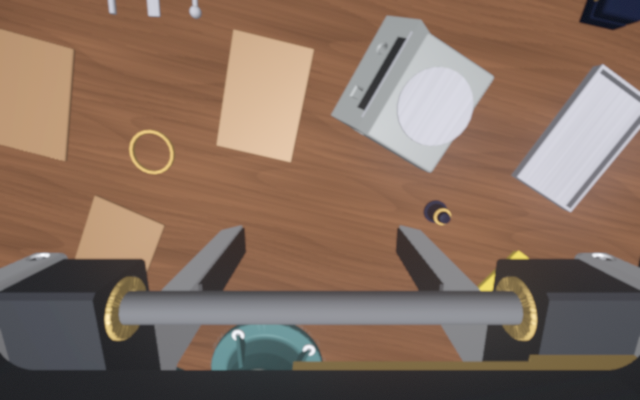

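```bash
python3 - <<'E'
from h import *
w=np.load("pics/w1.npz");c=(w["K"],w["R"],w["t"])
for n,uv,z in [("recU",(382,47),.045),("recL",(357,92),.045),("pan",(435,106),.071),("padTL",(234,30),.005),("padTR",(314,48),.005),("padBR",(291,161),.005),("padBL",(217,146),.005),
 ("tray1",(602,66),.016),("tray2",(515,176),.016),("tray3",(570,210),.016),("sc1",(388,16),0.03),("sc2",(332,113),0.03),("post",(437,212),0.03),("nose",(112,10),.028),("bangle",(152,152),.004)]:
    print(n,ray(c,uv,z).round(3))
E
```

```text
recU [ 0.571 -0.05   0.045]
recL [ 0.509 -0.033  0.045]
pan [ 0.513 -0.134  0.071]
padTL [0.554 0.158 0.005]
padTR [0.558 0.041 0.005]
padBR [0.39  0.038 0.005]
padBL [0.386 0.156 0.005]
tray1 [ 0.629 -0.368  0.016]
tray2 [ 0.45  -0.307  0.016]
tray3 [ 0.42  -0.414  0.016]
sc1 [ 0.614 -0.049  0.03 ]
sc2 [ 0.475 -0.006  0.03 ]
post [ 0.369 -0.201  0.03 ]
nose [0.535 0.315 0.028]
bangle [0.352 0.254 0.004]
```

Pad corners measure 168 x 118 mm, which agrees with 170 x 120. Pad yaw is about 0 and the scale's yaw about 75°. The upper recess (382,47) should be the round one; I'll take a closer view to check.

```bash
python3 -m pendant '[[3,-0.6,-4,0,0,0,1],[3,-0.6,-4,0,0,0,1],[3,-0.6,-4,0,0,0,1],[3,-0.6,-3,0,0,0,1],[0,0,0,0,0,0,1]]'; python3 - <<'E'
from h import *
c=cam("wrist");np.savez("pics/w2.npz",K=c[0],R=c[1],t=c[2])
cv2.imwrite("pics/w2.png",imaging.snapshot("wrist")[:,:,::-1])
E
python3 -m pendant '[[-1,4,0,0,0,0,1],[0,4,0,0,0,0,1],[0,3,0,0,0,0,1],[0,0,0,0,0,0,1]]'; python3 - <<'E'
from h import *
c=cam("wrist");np.savez("pics/w3.npz",K=c[0],R=c[1],t=c[2])
cv2.imwrite("pics/w3.png",imaging.snapshot("wrist")[:,:,::-1])
a=cv2.imread("pics/w2.png");b=cv2.imread("pics/w3.png")
w=np.load("pics/w2.npz");c2=(w["K"],w["R"],w["t"])
rects=[]
for I,cc in((a,c2),(b,c)):
    u=proj(cc,[.54,-.04,.045]).astype(int);x=np.clip(u[0]-100,0,440);y=np.clip(u[1]-75,0,250)
    rects.append(cv2.resize(I[y:y+150,x:x+200],None,fx=4,fy=4,interpolation=cv2.INTER_CUBIC)[:,:]);print(u,x,y)
cv2.imwrite("pics/crop2.png",np.vstack([cv2.resize(r,(400,300)) for r in rects]) if 0 else rects[0]);cv2.imwrite("pics/crop3.png",rects[1])
E
```

```text
time: 2.05
tool_pos: [0.5013, -0.0418, 0.1652]
ee_rot: [-3.137, 0.012, 0.224]
wrist_force: [-1.1, 0.2, -0.0]
width: 0.0939
finger_force: 0.0
time: 2.5
tool_pos: [0.4928, 0.072, 0.1752]
ee_rot: [-3.142, -0.004, 0.23]
wrist_force: [0.1, 0.3, -1.0]
width: 0.0939
finger_force: 0.0
[328 159] 228 84
[441 178] 341 103
```

View pics/crop2.png

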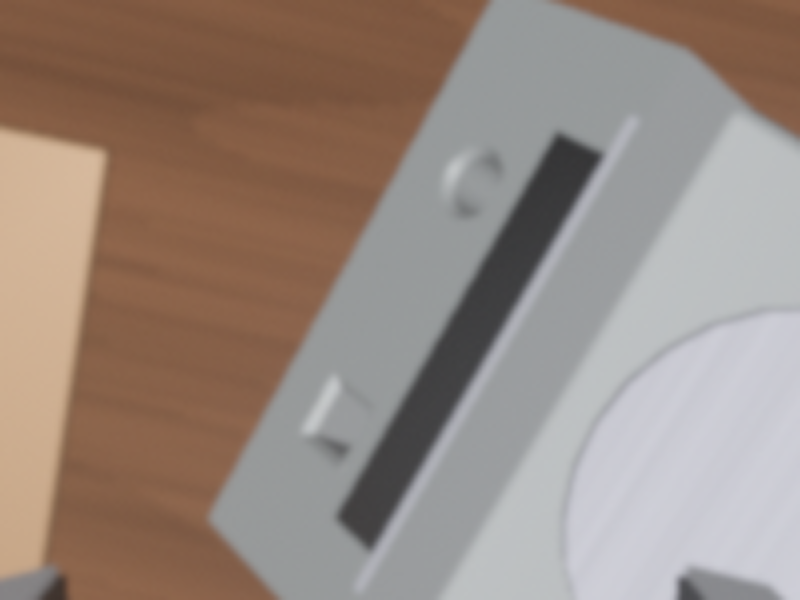

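View pics/crop3.png

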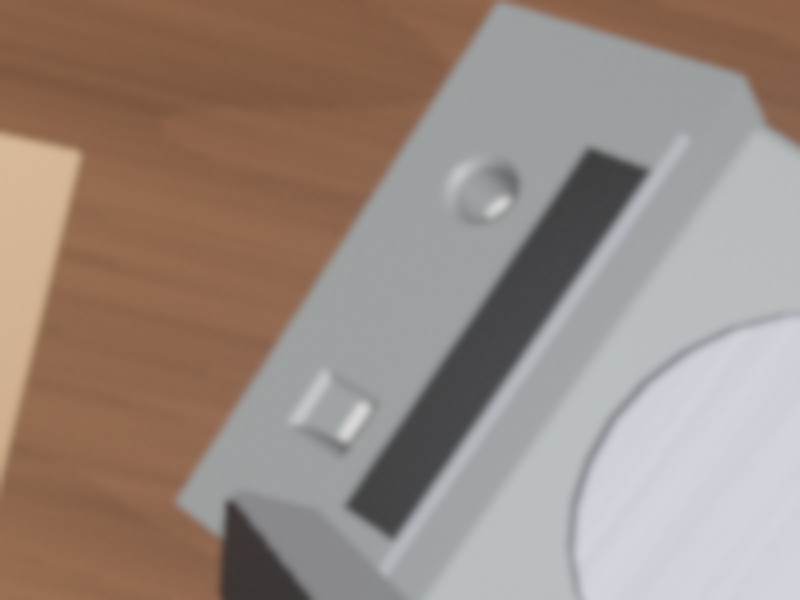

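The round recess is the upper one, at (472,182) and (482,190) in the two crops. The square one is the lower, at (337,420) and (332,412).

```bash
python3 - <<'E'
from h import *
c=[]
for n in "23":
    w=np.load(f"pics/w{n}.npz");c.append((w["K"],w["R"],w["t"]))
f=lambda u,o:np.array(u)/4-.375+o
o2,o3=np.array([228,84]),np.array([341,103])
P={}
for n,u,v in[("round",(472,182),(482,190)),("square",(337,420),(332,412)),("slotTop",(556,133),(590,148)),("slotBot",(338,516),(347,506)),("lowcorner",(208,518),(176,502)),("upcorner",(494,0),(501,1))]:
    X=P[n]=tri(c[0],f(u,o2),c[1],f(v,o3));e=[proj(cc,X)-f(uu,oo) for cc,uu,oo in zip(c,(u,v),(o2,o3))]
    print(n,X.round(4),np.round(e,1).tolist())
d=P["square"]-P["round"];print(np.linalg.norm(d),np.degrees(np.arctan2(d[1],d[0]))-90)
d=P["slotBot"]-P["slotTop"];print(np.linalg.norm(d),np.degrees(np.arctan2(d[1],d[0]))-90)
d=P["lowcorner"]-P["upcorner"];print(np.linalg.norm(d),np.degrees(np.arctan2(d[1],d[0]))-90)
E
```

```text
round [ 0.5703 -0.0492  0.0458] [[-0.0, 0.0], [0.0, -0.0]]
square [ 0.5091 -0.031   0.045 ] [[0.0, -0.0], [-0.0, 0.0]]
slotTop [ 0.5842 -0.0631  0.0607] [[0.0, -0.0], [-0.0, 0.0]]
slotBot [ 0.4898 -0.0359  0.0596] [[-0.0, 0.1], [0.0, -0.1]]
lowcorner [ 0.4726 -0.0042  0.0281] [[0.0, -0.0], [-0.0, 0.0]]
upcorner [ 0.613  -0.045   0.0328] [[0.2, -2.2], [-0.2, 2.1]]
0.06383127430398443 73.46332061353331
0.09821683078568451 73.9385303177832
0.1462882829028674 73.75969191893901
```

```bash
python3 -m pendant '[[0,4.5,0,0,0,0,1],[0,4.5,0,0,0,0,1],[0,4.5,0,0,0,0,1],[0,4.5,-1,0,0,0,1],[0,4.5,-1,0,0,0,0.3],[0,0,0,0,0,0,0.3],[0,0,0,0,0,0,0.3]]'; python3 - <<'E'
from h import *
c=cam("wrist");I=imaging.snapshot("wrist")[:,:,::-1];cv2.imwrite("pics/w4.png",I);np.savez("pics/w4.npz",K=c[0],R=c[1],t=c[2])
hsv=cv2.cvtColor(np.ascontiguousarray(I),cv2.COLOR_BGR2HSV)
m=((hsv[...,1]<60)&(hsv[...,2]>90)).astype(np.uint8);m[215:]=0
n,l,s,ce=cv2.connectedComponentsWithStats(m)
for i in range(1,n):
    if s[i,4]>60:
        p=np.argwhere(l==i)[:,::-1].astype(np.float32);r=cv2.minAreaRect(p);b=cv2.boxPoints(r)
        print(s[i],[ray(c,q,.028).round(4).tolist() for q in b])
        vx,vy,x,y=cv2.fitLine(p,cv2.DIST_L2,0,.01,.01).ravel();a0=ray(c,(x,y),.028);a1=ray(c,(x-vx*10,y-vy*10),.028);d=a1-a0;d*=np.sign(d[0]);print("  centroid",a0.round(4),"yaw",np.arctan2(d[1],d[0]))
E
```

```text
time: 3.25
tool_pos: [0.4935, 0.2941, 0.153]
ee_rot: [3.14, -0.001, 0.227]
wrist_force: [0.7, -1.6, -0.2]
width: 0.0734
finger_force: 0.0
[304 114  11  45 435] [[0.5291, 0.3191, 0.028], [0.5691, 0.3263, 0.028], [0.5709, 0.3174, 0.028], [0.5309, 0.3099, 0.028]]
  centroid [0.5505 0.3182 0.028 ] yaw 0.182814905139135
[359 116  20  45 793] [[0.539, 0.2675, 0.028], [0.5796, 0.2755, 0.028], [0.5824, 0.2592, 0.028], [0.5419, 0.2506, 0.028]]
  centroid [0.5612 0.2634 0.028 ] yaw 0.18311259524300097
[418 118  17  45 458] [[0.589, 0.223, 0.028], [0.5923, 0.2086, 0.028], [0.5534, 0.196, 0.028], [0.55, 0.2109, 0.028]]
  centroid [0.5692 0.2077 0.028 ] yaw 0.19372707299019098
```

View pics/w4.png

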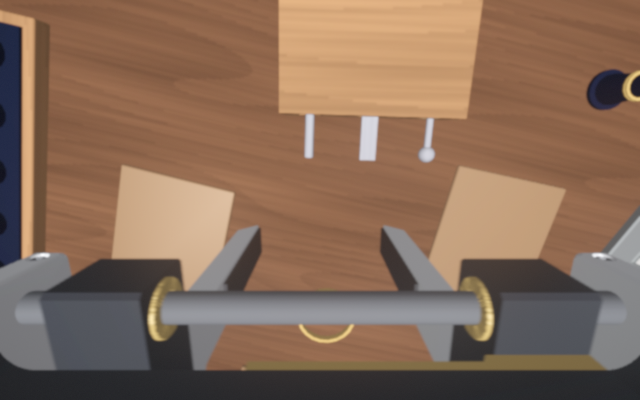

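The view shows the stylus nose at (309,136), measuring 40.6 x 9 mm at z 28, yaw 0.183 — consistent with the spec. The blade is at (369,138) and the ball at (427,155).

```bash
python3 -m pendant '[[2.9,1.2,-1,0,0,-1.3,0.3],[2.8,1.2,-1,0,0,-1.2,0.3],[0,0,-3,0,0,0,0.3],[0,0,-2,0,0,0,0.3],[0,0,0,0,0,0,0.3],[0,0,0,0,0,0,0.3]]'
```

```text
time: 3.9
tool_pos: [0.5509, 0.3174, 0.0835]
ee_rot: [3.141, -0.001, 0.181]
wrist_force: [0.1, 0.2, -1.3]
width: 0.0286
finger_force: 0.0
```

```bash
python3 -m pendant '[[0,0.05,-2,0,0,0,0.3],[0,0,-2,0,0,0,0.3],[0,0,-1,0,0,0,0.3],[0,0,0,0,0,0,0],[0,0,0,0,0,0,0],[0,0,0,0,0,0,0],[0,0,0,0,0,0,0],[0,0,0,0,0,0,0]]'
```

```text
time: 4.7
tool_pos: [0.551, 0.32, 0.0341]
ee_rot: [-3.141, -0.003, 0.183]
wrist_force: [-0.6, 1.0, 2.6]
width: 0.0066
finger_force: 30.0
```

```bash
python3 -m pendant '[[-1,-0.18,0,0,0,0,0],[-1.6,-0.3,0,0,0,0,0],[-1.6,-0.3,0,0,0,0,0],[-1.6,-0.3,0,0,0,0,0],[-1.6,-0.3,0,0,0,0,0],[-1.6,-0.3,0,0,0,0,0],[-1.4,-0.26,0,0,0,0,0],[0,0,0,0,0,0,0]]'; python3 - <<'E'
from h import *
cv2.imwrite("pics/top1.png",imaging.snapshot("top")[:,:,::-1]);I=cv2.imread("pics/top1.png")
cv2.imwrite("pics/crop4.png",cv2.resize(I[110:260,170:330],(800,600),interpolation=cv2.INTER_AREA)[:750])
E
```

```text
time: 5.5
tool_pos: [0.4432, 0.2997, 0.0315]
ee_rot: [3.141, 0.003, 0.184]
wrist_force: [0.5, 0.3, -0.5]
width: 0.0068
finger_force: 30.0
```

View pics/crop4.png

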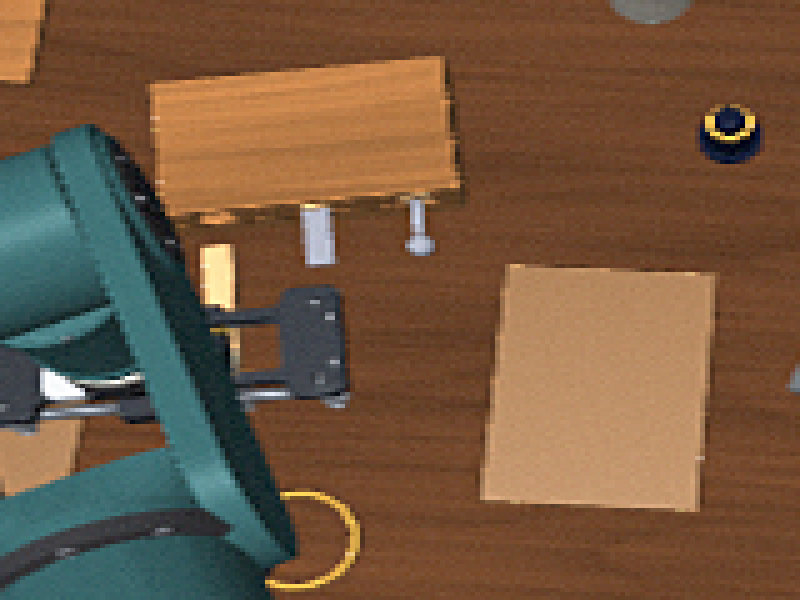

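The handle is fully clear of the rest (crop 218,290), and the blade and ball are undisturbed. I'll lift it and carry it over the pad.

```bash
python3 -m pendant '[[0,0,2.5,0,0,0,0],[0,-1,2.5,0,0,0,0],[-0.3,-4,0,0,0,0,0],[-0.3,-4,0,0,0,0,0],[-0.3,-4,0,0,0,0,0],[-0.3,-4,0,0,0,0,0],[-0.3,-4,0,0,0,0,0],[0,0,0,0,0,0,0]]'; python3 - <<'E'
from h import *
c=cam("wrist");I=imaging.snapshot("wrist")[:,:,::-1];cv2.imwrite("pics/w5.png",I)
cv2.imwrite("pics/s5.png",imaging.snapshot("scene")[:,:,::-1])
s=cv2.imread("pics/s5.png");u=proj(cam("scene"),[.46,.09,.05]).astype(int);print(u)
A=cv2.resize(I,(480,300));B=cv2.resize(s[u[1]-50:u[1]+50,u[0]-53:u[0]+53],(318,300),interpolation=cv2.INTER_CUBIC)
cv2.imwrite("pics/mix5.png",np.hstack([A,B]))
E
```

```text
time: 6.35
tool_pos: [0.4311, 0.0864, 0.0823]
ee_rot: [3.14, 0.0, 0.177]
wrist_force: [0.2, 0.1, -1.0]
width: 0.0068
finger_force: 30.0
[327 186]
```

View pics/mix5.png

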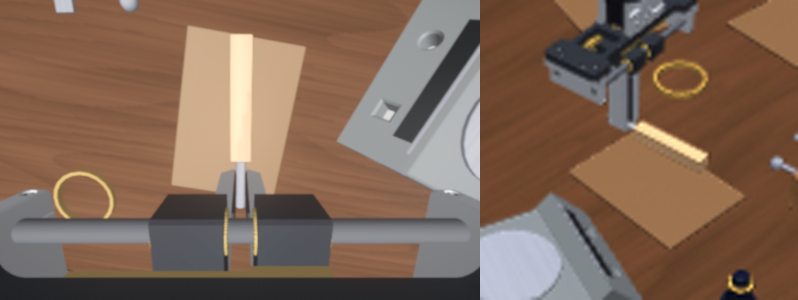

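The stylus is held level by its nose over the pad. I'll lower it, checking force.

```bash
python3 -m pendant '[[0,0.3,-2.5,0,0,0,0],[0,0,-2,0,0,0,0],[0,0,-1,0,0,0,0],[0,0,0,0,0,0,0],[0,0,0,0,0,0,0]]';python3 -m pendant '[[0,0,-0.3,0,0,0,0],[0,0,-0.2,0,0,0,0],[0,0,0,0,0,0,0]]'
```

```text
time: 6.95
tool_pos: [0.4315, 0.094, 0.0278]
ee_rot: [3.142, -0.001, 0.184]
wrist_force: [0.3, -0.5, 0.1]
width: 0.007
finger_force: 30.0
time: 7.25
tool_pos: [0.4312, 0.0933, 0.0226]
ee_rot: [3.141, -0.001, 0.183]
wrist_force: [-0.5, 0.7, -1.2]
width: 0.007
finger_force: 30.0
```

```bash
python3 -m pendant '[[0,0,-0.2,0,0,0,0],[0,0,-0.1,0,0,0,0],[0,0,0,0,0,0,0],[0,0,0,0,0,0,0]]';python3 -m pendant '[[0,0,-0.1,0,0,0,0],[0,0,0,0,0,0,0],[0,0,0,0,0,0,0]]'
```

```text
time: 7.65
tool_pos: [0.4312, 0.0933, 0.0195]
ee_rot: [3.141, -0.0, 0.183]
wrist_force: [0.1, 0.2, -0.5]
width: 0.0069
finger_force: 30.0
time: 7.95
tool_pos: [0.4312, 0.0932, 0.0189]
ee_rot: [3.141, -0.0, 0.183]
wrist_force: [-2.3, -0.3, 5.4]
width: 0.0069
finger_force: 30.0
```

Contact is felt at the expected height. Release it, rise and look again.

```bash
python3 -m pendant '[[0,0,0,0,0,0,0.35],[0,0,0,0,0,0,0.35],[0,0,0,0,0,0,0.35],[0,0,0,0,0,0,0.35],[0,0,0,0,0,0,0.35]]'; python3 -m pendant '[[0,0,2,0,0,0,0.35],[0,0,4,0,0,0,0.35],[0,0,4,0,0,0,0.35],[0,0,0,0,0,0,0.35],[0,0,0,0,0,0,0.35]]'
cat >> h.py <<'E'
def stylus(c,I,z,roi=None):
    hsv=cv2.cvtColor(np.ascontiguousarray(I),cv2.COLOR_RGB2HSV)
    m=((hsv[...,1]<100)&(hsv[...,2]>215)&(hsv[...,0]>8)&(hsv[...,0]<35)).astype(np.uint8)
    if roi is not None: k=np.zeros_like(m);cv2.fillConvexPoly(k,np.int32([proj(c,q) for q in roi]),1);m*=k
    n,l,s,ce=cv2.connectedComponentsWithStats(m);i=1+np.argmax(s[1:,4])
    return l==i,m
E
python3 - <<'E'
from h import *
c=cam("wrist");I=imaging.snapshot("wrist");np.savez("pics/w6.npz",K=c[0],R=c[1],t=c[2],I=I)
u=proj(c,[.495,.105,.021]).astype(int);print(u)
hsv=cv2.cvtColor(I,cv2.COLOR_RGB2HSV);print(hsv[u[1],u[0]-40:u[0]+40:4].tolist())
k,m=stylus(c,I,.021)
p=np.argwhere(k)[:,::-1].astype(np.float32);r=cv2.minAreaRect(p);print(r)
print([ray(c,q,.021).round(4).tolist() for q in cv2.boxPoints(r)],ray(c,r[0],.021))
E
```

```text
time: 8.45
tool_pos: [0.4309, 0.0933, 0.0182]
ee_rot: [3.142, 0.0, 0.183]
wrist_force: [-0.2, -0.4, -0.1]
width: 0.0325
finger_force: 0.0
time: 8.95
tool_pos: [0.4318, 0.0934, 0.1194]
ee_rot: [3.141, -0.003, 0.183]
wrist_force: [0.2, -0.1, -0.7]
width: 0.033
finger_force: 0.0
[320 132]
[[15, 75, 217], [15, 75, 217], [15, 76, 216], [15, 76, 216], [15, 77, 216], [15, 76, 216], [15, 76, 216], [15, 77, 216], [17, 65, 255], [25, 45, 255], [25, 44, 255], [22, 50, 255], [17, 66, 254], [15, 77, 214], [15, 79, 215], [15, 79, 214], [15, 79, 214], [15, 79, 214], [15, 80, 213], [15, 80, 213]]
((297.5331726074219, 147.22396850585938), (75.29976654052734, 151.9498748779297), 6.842773914337158)
[[0.4091, 0.1534, 0.021], [0.5386, 0.1555, 0.021], [0.5429, 0.0944, 0.021], [0.413, 0.0849, 0.021]] [0.47954127 0.12231617 0.021     ]
```

```bash
sed -i 's/hsv\[...,2\]>215/hsv[...,2]>238/' h.py; cat > meas.py <<'E'
from h import *
w=np.load("pics/w6.npz");c=(w["K"],w["R"],w["t"])
k,m=stylus(c,w["I"],.021)
p=np.argwhere(k)[:,::-1].astype(np.float32);r=cv2.minAreaRect(p);print(r)
W=np.array([ray(c,q,.021)[:2] for q in p]);r2=cv2.minAreaRect((W*1000).astype(np.float32));print(r2)
e=W-W.mean(0);v=np.linalg.svd(e,full_matrices=0)[2][0];v*=np.sign(v[0]);print("mid",W.mean(0),"yaw",np.arctan2(v[1],v[0]),np.ptp(e@v))
E
python3 meas.py
```

```text
((321.0, 132.0), (106.0, 18.0), 90.0)
((494.05303955078125, 104.65079498291016), (88.27671813964844, 15.055091857910156), 10.174880981445312)
mid [0.49555941 0.10507595] yaw 0.1778276037683409 0.08827349011078502
```

Handle measures 89 x 15-16 mm at its top height, mid (0.494, 0.105), yaw 0.18, flat on the pad. Regrasp it by the handle.

```bash
python3 -m pendant '[[3.2,0.6,-2,0,0,0,0.35],[3.1,0.55,-2,0,0,0,0.35],[0,0,-2,0,0,0,0.35],[0,0,-2,0,0,0,0.35],[0,0,-1,0,0,0,0.35],[0,0,0,0,0,0,0.35],[0,0,0,0,0,0,0.35]]'
```

```text
time: 9.7
tool_pos: [0.4937, 0.1048, 0.0281]
ee_rot: [3.142, 0.001, 0.183]
wrist_force: [-0.3, 1.2, -0.1]
width: 0.0327
finger_force: 0.0
```

```bash
python3 -m pendant '[[0,0,-0.9,0,0,0,0.35],[0,0,0,0,0,0,0],[0,0,0,0,0,0,0],[0,0,0,0,0,0,0],[0,0,0,0,0,0,0],[0,0,0,0,0,0,0]]'; python3 -m pendant '[[0,0,2.5,0,0,0,0],[0,0,4,0,0,0,0],[0,2,4,0,0,8,0],[0,2,3,0,0,8,0],[0,2,0,0,0,8,0],[0,0,0,0,0,8,0],[0,0,0,0,0,8,0],[0,0,0,0,0,8,0]]'
```

```text
time: 10.3
tool_pos: [0.4943, 0.1048, 0.0198]
ee_rot: [3.141, -0.001, 0.183]
wrist_force: [-0.5, 0.6, 0.7]
width: 0.0159
finger_force: 30.0
time: 11.1
tool_pos: [0.4939, 0.1651, 0.1543]
ee_rot: [3.142, 0.0, 1.027]
wrist_force: [0.4, 0.5, -1.3]
width: 0.0155
finger_force: 30.0
```

```bash
python3 -m pendant '[[0,0,2,0,0,7.5,0],[0,0,1,0,0,7.5,0],[2,0,0,7.68,-2.23,0,0],[2,0,0,7.68,-2.23,0,0],[2,-1,0,7.68,-2.23,0,0],[2,-1,0,7.68,-2.23,0,0],[1,-1,0,7.68,-2.23,0,0],[0,0,0,0,0,0,0]]'; python3 - <<'E'
from h import *
from scipy.spatial.transform import Rotation as Ro
o=robot.get_obs();R=Ro.from_euler("xyz",o["ee_rot"]).as_matrix();y=np.radians(73.8)
n=np.array([.766*np.cos(y),.766*np.sin(y),.643]);tz=np.array([.643*np.cos(y),.643*np.sin(y),-.766])
T=np.c_[n,np.cross(tz,n),tz];print(o["joint_positions"].round(2),"rot err deg",np.degrees(Ro.from_matrix(T@R.T).as_rotvec()).round(2))
M=np.array([.5703,-.0492,.0455]);off=.085*n-.0065*tz
for s in(.04,.0): print(s,"move cm",((M+s*n+off-o["tool_pos"])*100).round(2))
print("tip now",o["tool_pos"]+.0065*R[:,2]-.085*R[:,0])
E
```

```text
time: 11.9
tool_pos: [0.5837, 0.1304, 0.1801]
ee_rot: [-3.128, -0.697, 1.268]
wrist_force: [0.4, -0.3, -1.6]
width: 0.0158
finger_force: 30.0
[-0.26  0.09  1.6   0.7   1.46 -0.04] rot err deg [-0.09 -0.6   0.66]
0.04 move cm [ 1.22 -9.17 -4.93]
0.0 move cm [  0.36 -12.11  -7.5 ]
tip now [0.56539314 0.07217376 0.12061322]
```

```bash
python3 -m pendant '[[0.4,-3,-1,0,-0.3,0.3,0],[0.4,-3,-1.5,0,-0.3,0.3,0],[0.4,-2,-1.5,0,0,0,0],[0,-1.2,-0.9,0,0,0,0],[0,0,0,0,0,0,0],[0,0,0,0,0,0,0]]'; cat > chk.py <<'E'
from h import *
from scipy.spatial.transform import Rotation as Ro
o=robot.get_obs();R=Ro.from_euler("xyz",o["ee_rot"]).as_matrix();y=np.radians(73.8)
n=np.array([.766*np.cos(y),.766*np.sin(y),.643]);tz=np.array([.643*np.cos(y),.643*np.sin(y),-.766])
T=np.c_[n,np.cross(tz,n),tz];print("rot err deg",np.degrees(Ro.from_matrix(T@R.T).as_rotvec()).round(2))
M=np.array([.5703,-.0492,.0455]);tip=o["tool_pos"]+.0065*R[:,2]-.085*R[:,0];d=tip-M
print("tip rel mouth mm (out,lat,upslope)",(np.array([d@n,d@T[:,1],-d@tz])*1000).round(2))
for s in(.03,.0,-.02): print(s,"move cm",((M+s*n-tip)*100).round(2))
E
python3 chk.py; python3 - <<'E'
from h import *
exec(open("chk.py").read().split("print(\"tip")[0])
out=[]
for nme in("top","scene"):
    c=cam(nme);I=imaging.snapshot(nme)[:,:,::-1];u,v=proj(c,tip),proj(c,M);print(nme,u,v)
    q=((u+v)/2).astype(int);x,y0=q[0]-25,q[1]-25;A=cv2.resize(I[y0:y0+50,x:x+50],(400,400),interpolation=cv2.INTER_CUBIC)
    print(nme,"origin",x,y0);out.append(A)
w=imaging.snapshot("wrist")[:,:,::-1];cv2.imwrite("pics/w7.png",w)
cv2.imwrite("pics/mix7.png",np.hstack(out))
E
```

```text
time: 12.5
tool_pos: [0.596, 0.0439, 0.136]
ee_rot: [3.133, -0.701, 1.301]
wrist_force: [-0.4, 0.3, -0.4]
width: 0.0158
finger_force: 30.0
rot err deg [-0.05  0.41 -0.43]
tip rel mouth mm (out,lat,upslope) [47.18 -0.48  0.5 ]
0.03 move cm [-0.31 -1.25 -1.14]
0.0 move cm [-0.95 -3.45 -3.07]
-0.02 move cm [-1.38 -4.92 -4.36]
rot err deg [-0.05  0.41 -0.43]
top [334.20784615 163.2271548 ] [346.19540437 170.90500067]
top origin 315 142
scene [329.00670902 215.33534859] [318.37912193 226.26928859]
scene origin 298 195
```

View pics/mix7.png

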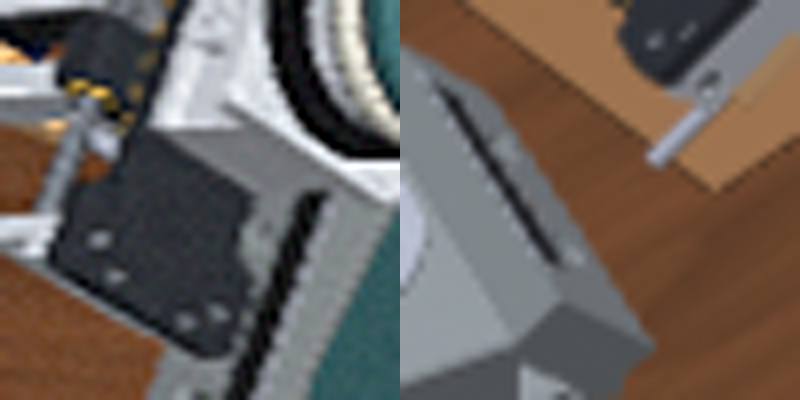

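In the scene half the tip is at (655,160) → pixel (329.9,215), predicted (329.0,215.3). The recess is visible near its predicted spot with the same small offset, so the alignment is good. Go in along the normal.

```bash
python3 -m pendant '[[-0.21,-0.735,-0.643,0,0,0,0],[-0.21,-0.735,-0.643,0,0,0,0],[-0.21,-0.735,-0.643,0,0,0,0],[-0.21,-0.735,-0.643,0,0,0,0],[0,0,0,0,0,0,0],[0,0,0,0,0,0,0],[0,0,0,0,0,0,0]]'; python3 chk.py
```

```text
time: 13.35
tool_pos: [0.5878, 0.0133, 0.1099]
ee_rot: [3.133, -0.701, 1.3]
wrist_force: [-0.7, -0.1, -0.8]
width: 0.0155
finger_force: 30.0
rot err deg [-0.04  0.43 -0.35]
tip rel mouth mm (out,lat,upslope) [6.17 0.17 0.83]
0.03 move cm [0.51 1.81 1.47]
0.0 move cm [-0.13 -0.4  -0.46]
-0.02 move cm [-0.56 -1.87 -1.75]
```

```bash
python3 -m pendant '[[-0.1,-0.32,-0.38,0,0.3,-0.3,0],[-0.11,-0.37,-0.32,0,0,0,0],[0,0,0,0,0,0,0],[0,0,0,0,0,0,0]]'; python3 chk.py | sed -n 2p;  python3 -m pendant '[[-0.11,-0.37,-0.32,0,0,0,0],[0,0,0,0,0,0,0],[0,0,0,0,0,0,0]]'; python3 chk.py|sed -n 1,2p
```

```text
time: 13.75
tool_pos: [0.5854, 0.0064, 0.1025]
ee_rot: [3.14, -0.7, 1.29]
wrist_force: [-0.2, -0.3, -0.4]
width: 0.0158
finger_force: 30.0
tip rel mouth mm (out,lat,upslope) [-4.18 -0.85 -0.02]
time: 14.05
tool_pos: [0.5844, 0.0027, 0.0993]
ee_rot: [3.14, -0.699, 1.29]
wrist_force: [1.0, -0.4, -0.8]
width: 0.0156
finger_force: 30.0
rot err deg [-0.04  0.09 -0.05]
tip rel mouth mm (out,lat,upslope) [-9.2  -0.83  0.05]
```

```bash
python3 -m pendant '[[-0.04,-0.39,-0.32,0,0,0,0],[-0.09,-0.29,-0.26,0,0,0,0],[0,0,0,0,0,0,0],[0,0,0,0,0,0,0]]'; python3 chk.py|sed -n 2p;  python3 -m pendant '[[-0.04,-0.15,-0.13,0,0,0,0],[0,0,0,0,0,0,0],[0,0,0,0,0,0,0]]'; python3 chk.py|sed -n 2p
```

```text
time: 14.45
tool_pos: [0.5831, -0.0041, 0.0935]
ee_rot: [3.14, -0.7, 1.29]
wrist_force: [-0.3, -0.8, -1.5]
width: 0.0161
finger_force: 30.0
tip rel mouth mm (out,lat,upslope) [-1.824e+01 -2.100e-01  1.000e-02]
time: 14.75
tool_pos: [0.5828, -0.0055, 0.0925]
ee_rot: [3.139, -0.699, 1.291]
wrist_force: [0.1, 1.5, -0.2]
width: 0.0157
finger_force: 30.0
tip rel mouth mm (out,lat,upslope) [-1.993e+01  1.000e-02  1.600e-01]
```

Now press about 4–5 mm, watching the force.

```bash
python3 -m pendant '[[-0.04,-0.15,-0.13,0,0,0,0],[-0.04,-0.15,-0.13,0,0,0,0],[0,0,0,0,0,0,0]]'; python3 chk.py|sed -n 2p;python3 -c "
from h import robot;print(robot.get_obs()['wrist_force'])"
```

```text
time: 15.05
tool_pos: [0.5821, -0.0081, 0.0902]
ee_rot: [3.139, -0.701, 1.291]
wrist_force: [0.4, 1.9, 1.5]
width: 0.0156
finger_force: 30.0
tip rel mouth mm (out,lat,upslope) [-23.53   0.09   0.05]
[0.42733929 1.87722958 1.53648245]
```

```bash
python3 -m pendant '[[-0.02,-0.07,-0.065,0,0,0,0],[-0.02,-0.07,-0.065,0,0,0,0],[0,0,0,0,0,0,0]]'; python3 chk.py|sed -n 2p
```

```text
time: 15.35
tool_pos: [0.582, -0.0087, 0.0898]
ee_rot: [3.138, -0.703, 1.292]
wrist_force: [1.3, 4.6, 4.6]
width: 0.0157
finger_force: 30.0
tip rel mouth mm (out,lat,upslope) [-2.421e+01  2.400e-01  1.000e-02]
```

```bash
python3 -m pendant '[[-0.01,-0.05,-0.04,0,0,0,0],[0,0,0,0,0,0,0],[0,0,0,0,0,0,0],[0,0,0,0,0,0,0],[0,0,0,0,0,0,0]]'; python3 chk.py|sed -n 2p
```

```text
time: 15.85
tool_pos: [0.582, -0.0088, 0.0898]
ee_rot: [3.138, -0.703, 1.293]
wrist_force: [1.7, 5.4, 4.7]
width: 0.0156
finger_force: 30.0
tip rel mouth mm (out,lat,upslope) [-2.427e+01  2.900e-01 -1.000e-02]
```

The button has bottomed (about 8 N, no further travel) and was held for more than 0.5 s. Retract along the axis.

```bash
python3 -m pendant '[[0.11,0.37,0.32,0,0,0,0],[0.21,0.735,0.643,0,0,0,0],[0.21,0.735,0.643,0,0,0,0],[0.32,1.1,0.96,0,0,0,0],[0.43,1.47,1.29,0,0,0,0],[0.64,2.2,1.93,0,0,0,0],[0,0,2,0,0,0,0],[0,0,0,0,0,0,0]]'; python3 - <<'E'
from h import *
c=cam("top");I=imaging.snapshot("top")
hsv=cv2.cvtColor(I,cv2.COLOR_RGB2HSV);m=((hsv[...,1]<45)&(hsv[...,2]>130)).astype(np.uint8);m[:150]=0;m[250:]=0;m[:,:425]=0;m[:,505:]=0
n,l,s,ce=cv2.connectedComponentsWithStats(m);i=1+np.argmax(s[1:,4]);p=np.argwhere(l==i)[:,::-1].astype(np.float32)
r=cv2.minAreaRect(p);b=cv2.boxPoints(r);W=np.array([ray(c,q,.014) for q in b]);print(s[i],W.round(3).tolist(),W.mean(0),[np.linalg.norm(W[j]-W[j-1]) for j in range(2)])
E
```

```text
time: 16.65
tool_pos: [0.6023, 0.0564, 0.1698]
ee_rot: [3.13, -0.699, 1.298]
wrist_force: [-0.0, 1.2, -0.0]
width: 0.0159
finger_force: 30.0
[ 439  162   59   77 2653] [[0.445, -0.307, 0.014], [0.631, -0.365, 0.014], [0.6, -0.477, 0.014], [0.416, -0.415, 0.014]] [ 0.52311643 -0.39107125  0.014     ] [np.float64(0.11208063032271152), np.float64(0.19500905571515081)]
```

```bash
python3 -m pendant '[[0,-2,1,-7.68,2.23,0,0],[0,-3,1,-7.68,2.23,0,0],[0,-3,1,-7.68,2.23,0,0],[0,-3,0,-7.68,2.23,0,0],[0,-3,0,-7.68,2.23,0,0],[-0.5,-3,0,0,0,-8,0],[-0.5,-3,0,0,0,-8,0],[-0.5,-3,0,0,0,-8,0]]'
python3 -m pendant '[[-0.5,-3,0,0,0,-8,0],[-0.5,-3,0,0,0,-8,0],[-0.5,-3,0,0,0,-8,0],[-0.5,-3,0,0,0,-8,0],[-0.5,-3,0,0,0,-8,0],[-0.5,-3,0,0,0,-8,0],[-0.5,-3,0,0,0,-8,0],[-0.5,-3,0,0,0,-8,0]]'
python3 -m pendant '[[0,0,0,0,0,-4,0],[0,0,0,0,0,0,0],[0,0,0,0,0,0,0]]'
```

```text
time: 17.5
tool_pos: [0.585, -0.1749, 0.1939]
ee_rot: [-3.14, -0.0, 0.866]
wrist_force: [-0.2, -1.3, -0.2]
width: 0.0153
finger_force: 30.0
time: 18.3
tool_pos: [0.5446, -0.4154, 0.1937]
ee_rot: [-3.141, 0.001, -0.252]
wrist_force: [-0.5, -0.0, -0.6]
width: 0.0159
finger_force: 30.0
time: 18.6
tool_pos: [0.5453, -0.414, 0.1945]
ee_rot: [-3.141, 0.001, -0.314]
wrist_force: [0.1, 0.7, -0.9]
width: 0.0156
finger_force: 30.0
```

```bash
python3 -m pendant '[[-0.3,1.7,-3,0,0,0,0],[0,0,-4,0,0,0,0],[0,0,-4,0,0,0,0],[0,0,-3,0,0,0,0],[0,0,-1.5,0,0,0,0],[0,0,-1,0,0,0,0],[0,0,0,0,0,0,0],[0,0,0,0,0,0,0]]'; python3 -m pendant '[[0,0,-0.5,0,0,0,0],[0,0,-0.15,0,0,0,0],[0,0,0,0,0,0,0],[0,0,0,0,0,0,0]]'
```

```text
time: 19.4
tool_pos: [0.5437, -0.398, 0.0328]
ee_rot: [3.14, -0.004, -0.315]
wrist_force: [-0.4, -0.2, -0.9]
width: 0.0158
finger_force: 30.0
time: 19.8
tool_pos: [0.5427, -0.3974, 0.0247]
ee_rot: [3.141, -0.002, -0.316]
wrist_force: [-0.1, 0.3, -0.5]
width: 0.0158
finger_force: 30.0
```

```bash
python3 -m pendant '[[0,0,-0.35,0,0,0,0],[0,0,-0.1,0,0,0,0],[0,0,0,0,0,0,0],[0,0,0,0,0,0,0]]'; python3 -m pendant '[[0,0,-0.1,0,0,0,0],[0,0,0,0,0,0,0],[0,0,0,0,0,0,0]]'
```

```text
time: 20.2
tool_pos: [0.5426, -0.3973, 0.0197]
ee_rot: [3.141, -0.001, -0.316]
wrist_force: [0.5, 0.0, -0.7]
width: 0.0159
finger_force: 30.0
time: 20.5
tool_pos: [0.5426, -0.3973, 0.0189]
ee_rot: [3.141, -0.002, -0.316]
wrist_force: [0.4, 1.1, 0.1]
width: 0.0156
finger_force: 30.0
```

```bash
python3 -m pendant '[[0,0,-0.07,0,0,0,0],[0,0,0,0,0,0,0],[0,0,0,0,0,0,0.35],[0,0,0,0,0,0,0.35],[0,0,0,0,0,0,0.35],[0,0,0,0,0,0,0.35]]'; python3 -m pendant '[[0,0,2,0,0,0,0.35],[0,0,4,0,0,0,0.35],[0,0,4,0,0,0,0.35],[-3,0,2,0,0,0,0.35],[-3,0,0,0,0,0,0.35],[0,0,0,0,0,0,0.35],[0,0,0,0,0,0,0.35]]'; python3 - <<'E'
from h import *
c=cam("wrist");I=imaging.snapshot("wrist");np.savez("pics/w8.npz",I=I)
roi=[[.445,-.307,.014],[.631,-.365,.014],[.6,-.477,.014],[.416,-.415,.014]]
hsv=cv2.cvtColor(I,cv2.COLOR_RGB2HSV);m=((hsv[...,0]>8)&(hsv[...,0]<35)&(hsv[...,1]>30)).astype(np.uint8)
k=np.zeros_like(m);cv2.fillConvexPoly(k,np.int32([proj(c,q) for q in roi]),1);m*=k
n,l,s,ce=cv2.connectedComponentsWithStats(m);i=1+np.argmax(s[1:,4]);p=np.argwhere(l==i)[:,::-1]
W=np.array([ray(c,q,.02)[:2] for q in p]);r=cv2.minAreaRect((W*1000).astype(np.float32));print(s[i],r)
E
```

```text
time: 21.1
tool_pos: [0.5426, -0.3973, 0.018]
ee_rot: [3.141, -0.001, -0.316]
wrist_force: [1.3, 0.0, 0.0]
width: 0.0325
finger_force: 0.0
time: 21.8
tool_pos: [0.4825, -0.3973, 0.1382]
ee_rot: [3.141, -0.002, -0.317]
wrist_force: [0.4, -0.6, 0.2]
width: 0.033
finger_force: 0.0
[ 291   89   19  100 1736] ((542.7174682617188, -397.1563720703125), (16.132780075073242, 89.35509490966797), 71.7621841430664)
```

```bash
python3 -c "
from bench import robot;print(robot.close_job())"
```

```text
the job is handed in; nothing more can be done
None
```

The job is handed in at about 22 s: I drew the stylus out by its nose, laid it on the pad, then took it by the handle and pressed the round-recess button in to its stop (about 8 N) for over half a second; it now lies flat in the tray, and the arm met no force from anything else.

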